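# Dose tubes on the scale: seat the tubes, then hold the funnel ready

### The arm

A 6-joint arm with a two-finger parallel gripper is mounted at the origin on a cart in front of the work surface, level with it; the furniture and walls round the work are solid. World frame = base frame: x ahead of the robot, y to its left, z up, the work surface at z = 0. Lengths are in m, angles in degrees, forces in N, time in s.
With the tool pointing down it reaches from about 0.3 to 0.775 m from the base axis. Payload 14.6 kg.
Tool frame: the origin (TCP) lies on the mounting face of the last link; the fingertips stand 199 mm ahead of it and the grasp point (between the pads) lies 180 mm ahead of it (grip_depth is the distance from the TCP to the grasp point, in m); z points along the fingers, y is the line along which they close (so a half turn about z gives the same grasp; the last joint's range is limited). The gripper opens to 94 mm and grips with 3 to 60 N. Pads are 16 mm wide; open, the fingers measure 119 mm over their backs; the gripper's body (75 mm by 177 mm) begins 78 mm behind the grasp point.
Start: joints at [-3.816, 17.183, 87.147, -0, 75.671, -3.816], TCP at [0.55, -0, 0.405] pointing down, gripper open.
Joint ranges: [-173.82, 173.82], [-45.26, 126.66], [13.44, 144.39], [-59.66, 239.66], [0, 175.72], [-146.38, 146.38]. Speed limits (degrees/s): [127.2, 127.2, 147.25, 180, 180, 180].

### API

Orientations are given as a 3x3 rotation matrix whose columns are the frame's x, y, z axes.
In Python, from cell import * gives the robot as it stands.
- The arm moves only by the shell command python3 -m creep 'ROWS' [FORCE]. ROWS is JSON, a list of rows, each an object of numbers: "dx", "dy", "dz": the shift along the tool's x, y, z in mm; "roll": the turn about the tool's z in degrees; "jaw": the opening, from -1 (shut) to 1 (fully open). In form: [{"dx": .., "dy": .., "dz": .., "roll": .., "jaw": ..}, ...]. A call has 1 to 12 rows; each row shifts and turns the commanded pose from where the row before left it, along the tool's axes as they then stand; what a row does not reach is not made up. A row lasts 1/10 s, in which the tool goes at most 50 mm and 8.59 degrees, less where a joint would pass 70% of its speed; a pose out of reach is approached as far as the arm can. A call with a gripper value outside its range is refused whole. The fingers move at their own pace and stop on an object; FORCE is the grip in N (left out, the last holds). Time passes only in rows, so rows that do not move let the fingers close. It gives the time, the measured TCP pose, the force, the opening and the grip force at its end, in the units of the state.
- sense(): the state, without advancing time (a new reading comes with each control period).
- get_image(name): name is "scene" or "side" or "wrist"; returns a dict with "frame" (400x640x3 uint8, red, green, blue), "range_z" (400x640 float32, m along the optical axis (not along the pixel's ray), 0 where there is no reading), "fx", "fy", "cx", "cy" (pixels), "pose" (4x4, takes a point from camera to world coordinates); the wrist camera has in their place "hand_eye" (4x4, takes a point from camera to tool coordinates, whose origin is the TCP and whose axes are the flange's). Camera axes: x right, y down, z forward; pixel columns grow to the right and rows downward; lengths in m; the calibration is good to about 2 mm. A picture is of the moment at which its call begins: read the wrist's pose just before it.
- finish_job(): hands the job in; it is judged then, once.
Trained networks look in a picture, given as the dict that the camera call returned (one of the last four; its "shot" number tells which), for a name from the list of things; names that differ only in an ending like _2 or _b are one class to them, and where a whole thing is asked for, a point or a joint stands for the part that bears it (a point fixed in the world has none). Each returns a list of dicts, best first, with "score" (0 to 1); they miss things now and then, are a little off and sometimes report something else, mostly with a low value. They report only what shows in the picture. A call takes as long as a camera call. They do not tell look-alikes from the thing itself.
- recognise(picture, query): "location" ([x, y, z] in m, in world coordinates, good to about 4 mm: the middle of the surface that is visible of it).
- cut_out(picture, query): "mask" (400x640 bool, what is visible of it).
The state is a dict: "time": time; "joint_pos": joint angles; "dq": joint speeds; "tau": joint torques, N m; "eef_pos": TCP position; "ee_rot": TCP orientation; "contact_force": force on the tool from outside, world axes, zero at the start; "ft_torque": the same for the moment, N m; "gripper_width": finger opening in m; "grip_force": force on a finger pad.
Only numpy, scipy, OpenCV 4.12 (cv2) and the standard library are available. Lean on these libraries where they do the work, as an engineer would, in place of code of your own. Each camera call takes 0.05 s, during which the arm holds its last target. There are 200 camera calls.

### The job

I am weighing coffee doses into the glass tubes in the stand on the kitchen scale: seat the tall empty tube fully home in the middle hole, next to the corked one, then the short one in the free end hole, setting them in rather than dropping them. Then lift the funnel out of the mug, up clear of the jars, and hold it level over the tall empty tube, spout centred on its mouth and about a centimetre above it; the funnel must never touch the tubes, the stand or the scale, as that would spoil the reading. Finish while still holding it there, ready for me to pour, and leave the mug, jars, corked tube and teaspoon where they stand.

Things in the scene. Friction and masses are not known exactly. Their poses are not given: they have to be found in the camera images.
- scale: white kitchen scale 170 x 200 x 22 mm, fixed, with a wooden tube stand on it. Origin: centre of its underside; z up, display on the -x side. Stand: 56 (x) by 160 (y) mm, centred 22 mm to +x of the origin, top 60 mm above the worktop; three round holes in a row along y, 50 mm apart, 33 mm across, 30 mm deep (floor 30 mm above the worktop), 2 mm chamfers
- hole_corked (a point): centre of the mouth of the stand's hole at the +y end of the row, level with the stand's top; the corked tube stands in it. Axes as the scale's
- hole_mid (a point): centre of the mouth of the middle hole, level with the stand's top; empty at the start. Axes as the scale's
- hole_end (a point): centre of the mouth of the hole at the -y end (the free end), level with the stand's top; empty at the start. Axes as the scale's
- tube_tall: empty open tube of brown glass, straight, 30 mm outside and 24 mm inside diameter, 110 mm tall, about 60 g, standing upright and loose on the worktop. Origin: centre of its underside; z up along its axis
- tall_mouth (a point): centre of the tall tube's mouth, 110 mm above its origin
- tube_short: empty open tube of brown glass like the tall one, but 80 mm tall, about 50 g, standing upright and loose on the worktop. Origin: centre of its underside; z up along its axis
- tube_corked: filled tube of brown glass, 30 mm diameter, 110 mm tall, with a cork that rises 12 mm above it (25 mm wide); stands loose in the stand's +y end hole. Origin: centre of its underside; z up
- funnel: steel funnel, 60 g, 92 mm tall, hung in the mug by a flat brim 96 mm across (height 66 to 70). Origin: centre of the spout's lower end; z up its axis. Spout 12 mm across at the tip, 16 at 34 mm up, then a cone to 58 mm; collar 86 mm across above the brim. Straight level black handle along -x: 11 mm wide (y), 14 high, mid-height 80 mm, 42 to 108 mm from the axis
- funnel_grip (a point): middle of the part of the handle to be gripped, 84 mm from the funnel's axis along its -x and 80 mm above its origin; axes as the funnel's (y across the handle)
- mug: white mug, loose, 90 mm tall, cup 86 mm across. Origin: centre of the whole outline's underside; the cup's axis is 17.5 mm to +y of it and the mug's handle is on the -y side, ending 61 mm from the origin
- jar_dark: closed glass jar with a dark lid and dark coffee in it, 65 mm across, 100 mm tall, standing between the mug and the scale; origin at the centre of its underside
- jar_red: closed glass jar with a red lid, 65 mm across, 100 mm tall, standing between the mug and the scale; origin at the centre of its underside
- spoon: steel teaspoon, 130 x 27 x 11 mm, lying on the worktop behind the mug; origin at the centre of its underside, x along it
Not all that is in view belongs to the job. What is shaped like the jar_dark but blue or pink is not meant.

How it is judged:
By the outcome, as a careful person would: the job done as asked, in the order asked, and still so for the second after the job is handed in, while the arm keeps its last pose, push and grip.
It also fails if it takes over 72 s, if anything falls off the work surface, if the arm or the gripper's body presses on something with over 40 N, if the wrist force passes 120 N, or if a joint passes its speed limit or range.

## Working session

There is one attempt and no reset: what is moved stays moved. The work goes in short steps, Python scripts to look and compute and a shell command to move; the robot and the scene stay as the last step left them, time stands still between calls to the robot, and variables do not carry over. Pictures are saved under pics/ and viewed, at most 12 in all, crops included, and the job is handed in when it is done.

```bash
ls; mkdir -p pics; cat > h.py <<'E'
from cell import *
import numpy as np, cv2
def cloud(im):
    z=im["range_z"]; v,u=np.mgrid[:400,:640]
    P=np.stack([(u-im["cx"])/im["fx"]*z,(v-im["cy"])/im["fy"]*z,z],-1)
    if "pose" in im: T=im["pose"]
    else:
        s=im["_s"]; A=np.eye(4); A[:3,:3]=s["ee_rot"]; A[:3,3]=s["eef_pos"]; T=A@np.array(im["hand_eye"])
    T=np.array(T); W=P@T[:3,:3].T+T[:3,3]; W[z<=0]=np.nan
    return W
def wrist():
    s=sense(); im=get_image("wrist"); im["_s"]=s; return im
def save(n,f): cv2.imwrite("pics/"+n,f[...,::-1])
E
python3 - <<'E'
from h import *
a=get_image("scene"); b=get_image("side")
save("scene.png",a["frame"]); save("side.png",b["frame"])
for n,im in (("scene",a),("side",b)):
    T=np.array(im["pose"]); print(n,T[:3,3].round(3))
    for q in ["scale","tube_tall","tube_short","tube_corked","funnel","funnel_grip","mug","jar_dark","jar_red","spoon"]:
        for r in recognise(im,q)[:4]:
            p=np.array(r["location"]); c=T[:3,:3].T@(p-T[:3,3]); print(q,p.round(3),round(r["score"],2),"px",int(c[0]/c[2]*im["fx"]+im["cx"]),int(c[1]/c[2]*im["fy"]+im["cy"]))
print(sense())
E
```

```text
pics
scene [ 0.97  -0.908  0.906]
scale [ 0.536 -0.105  0.024] 0.6 px 341 249
tube_tall [ 0.566 -0.322  0.079] 0.81 px 306 294
tube_tall [ 0.547 -0.033  0.11 ] 0.62 px 359 211
tube_tall [ 0.533 -0.095  0.021] 0.21 px 342 247
tube_short [ 0.456 -0.355  0.054] 0.61 px 260 291
tube_corked [ 0.55  -0.036  0.112] 0.76 px 359 212
funnel [0.528 0.294 0.099] 0.61 px 401 156
funnel_grip [0.521 0.296 0.1  ] 0.77 px 399 154
funnel_grip [ 0.565 -0.325  0.079] 0.7 px 306 294
mug [0.527 0.263 0.054] 0.88 px 396 172
jar_dark [0.466 0.109 0.082] 0.74 px 356 183
jar_dark [0.215 0.311 0.07 ] 0.71 px 320 136
jar_dark [0.322 0.246 0.065] 0.59 px 337 154
jar_dark [0.349 0.351 0.04 ] 0.52 px 359 148
jar_red [0.601 0.132 0.073] 0.71 px 401 196
side [-0.802  0.128  1.381]
scale [ 0.497 -0.066  0.022] 0.96 px 325 193
tube_tall [ 0.496 -0.07   0.021] 0.71 px 326 193
tube_tall [ 0.551 -0.312  0.062] 0.7 px 389 168
tube_short [ 0.437 -0.345  0.058] 0.62 px 405 190
tube_corked [ 0.538 -0.026  0.111] 0.46 px 312 169
funnel [0.52  0.304 0.099] 0.66 px 221 184
funnel_grip [0.52  0.306 0.096] 0.94 px 221 184
mug [0.
[... 327 characters left out ...]
05065e+01, -3.81620450e+00]), 'dq': array([ 0.06717819,  0.01661048,  0.02802075,  0.0150205 , -0.01561704,
       -0.04370534]), 'tau': array([ 1.34799851e-03, -5.31668329e+01, -3.52917480e+01,  7.09613319e-02,
        2.11595785e-02,  2.43897847e-05]), 'eef_pos': array([ 5.49984601e-01, -1.99031244e-05,  4.04640000e-01]), 'ee_rot': array([[ 3.84969581e-05,  9.99999999e-01, -2.07667282e-05],
       [ 9.99999999e-01, -3.84963298e-05,  3.02541953e-05],
       [ 3.02533959e-05, -2.07678929e-05, -9.99999999e-01]]), 'contact_force': array([ 0.30626594,  0.19295904, -0.44058972]), 'ft_torque': array([ 0.01382709,  0.02579337, -0.03749999]), 'grip_force': 0.0, 'gripper_width': 0.09387903582042638}
```

View both.

View pics/scene.png

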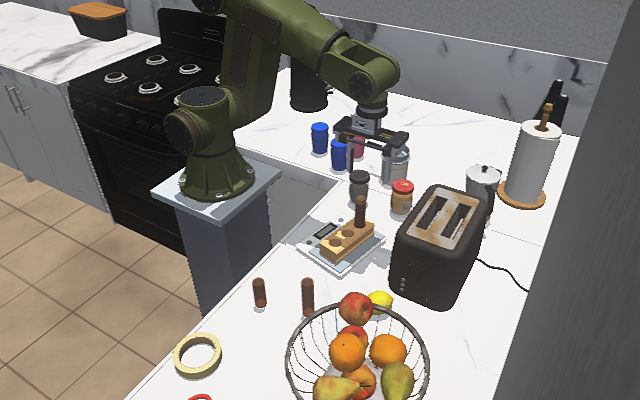

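View pics/side.png

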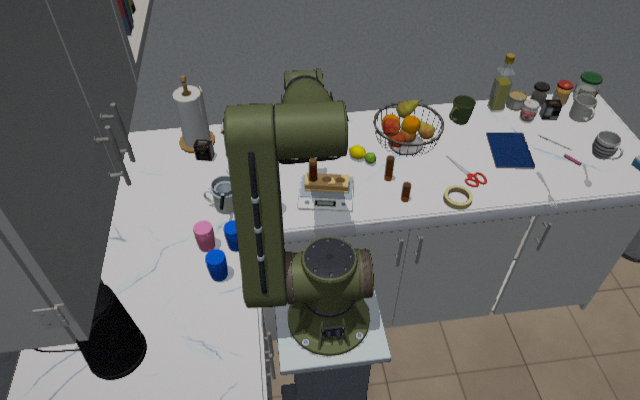

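```bash
python3 - <<'E'
from h import *
from scipy.optimize import least_squares
a=get_image("scene"); b=get_image("side")
f=np.hstack([cv2.resize(a["frame"][140:320,235:435],(400,360),interpolation=2),cv2.resize(b["frame"][130:290,190:350],(360,360),interpolation=2)])
save("crop.png",f)
for n,im in (("scene",a),("side",b)):
    W=cloud(im); C=np.array(im["pose"])[:3,3]
    for q in ["tube_tall","tube_short","tube_corked"]:
        r=cut_out(im,q)
        for k in r[:2]:
            m=k["mask"].copy(); m=cv2.erode(m.astype(np.uint8),np.ones((3,3)))>0
            P=W[m]; P=P[np.isfinite(P[:,0])]
            if len(P)<8: continue
            zt=np.percentile(P[:,2],98); S=P[(P[:,2]>.03)&(P[:,2]<zt-.008)]
            if q=="tube_corked": S=P[(P[:,2]>.07)&(P[:,2]<.135)]
            if len(S)<6: continue
            m0=np.median(S[:,:2],0); d=m0-C[:2]; d/=np.linalg.norm(d)
            s=least_squares(lambda c:np.hypot(*(S[:,:2]-c).T)-.015,m0+.012*d,loss="soft_l1",f_scale=.002)
            print(n,q,k["score"].__round__(2),len(S),"ztop",zt.round(3),"axis",s.x.round(4),"res",np.abs(s.fun).mean().round(4))
    f=im["frame"].astype(int); R,G,B=f[...,0],f[...,1],f[...,2]
    m=(abs(W[...,2]-.06)<.006)&(abs(W[...,0]-.54)<.12)&(abs(W[...,1]+.08)<.15)&(R-B>40)
    Q=W[m][:,:2].astype(np.float32); rr=cv2.minAreaRect(Q*1000); print(n,"stand",len(Q),rr)
    for zl,nm in ((.1,"jars/funnel"),):
        pass
    for q in ["mug","funnel","funnel_grip","jar_dark","jar_red"]:
        for k in cut_out(im,q)[:1]:
            P=W[k["mask"]]; P=P[np.isfinite(P[:,0])]; print(n,q,round(k["score"],2),len(P),P.min(0).round(3),P.max(0).round(3))
    # tall obstacles near stand
    m=(W[...,2]>.1)&(W[...,0]>.58)&(W[...,0]<.9)&(W[...,1]>-.4)&(W[...,1]<.1); P=W[m]
    if len(P): print("toaster",P.min(0).round(3),np.percentile(P,1,0).round(3),P.max(0).round(3))
E
```

```text
scene tube_tall 0.64 275 ztop 0.111 axis [ 0.5605 -0.3146] res 0.0012
scene tube_short 0.59 164 ztop 0.081 axis [ 0.4461 -0.351 ] res 0.0016
scene tube_corked 0.59 165 ztop 0.153 axis [ 0.5435 -0.0241] res 0.0012
scene stand 707 ((534.8515625, -74.56519317626953), (162.94802856445312, 64.57316589355469), 78.1218032836914)
scene mug 0.62 290 [0.466 0.248 0.006] [0.548 0.306 0.09 ]
scene funnel 0.67 176 [0.489 0.253 0.001] [0.552 0.473 0.119]
scene funnel_grip 0.64 181 [0.466 0.254 0.081] [0.55  0.337 0.119]
scene jar_dark 0.82 502 [ 0.073  0.288 -0.005] [0.234 0.463 0.106]
scene jar_red 0.62 800 [ 0.516 -0.066 -0.005] [0.692 0.26  0.186]
toaster [ 0.58 -0.4   0.1 ] [ 0.581 -0.395  0.102] [0.882 0.093 0.505]
side tube_tall 0.68 97 ztop 0.109 axis [ 0.5629 -0.3143] res 0.0022
side tube_tall 0.26 297 ztop 0.064 axis [ 0.5205 -0.0763] res 0.03
side tube_short 0.67 59 ztop 0.081 axis [ 0.4481 -0.3479] res 0.0023
side tube_corked 0.57 79 ztop 0.153 axis [ 0.5467 -0.0237] res 0.002
side stand 340 ((530.38330078125, -73.0739517211914), (157.96141052246094, 66.02671813964844), 77.16121673583984)
side mug 0.78 237 [ 0.033  0.223 -0.002] [0.544 0.358 0.51 ]
side funnel 0.74 455 [ 0.048  0.22  -0.003] [0.678 0.361 0.567]
side funnel_grip 0.97 473 [ 0.038  0.22  -0.004] [0.673 0.354 0.535]
side jar_dark 0.64 547 [0.167 0.295 0.002] [0.229 0.357 0.109]
toaster [ 0.613 -0.4    0.1  ] [ 0.622 -0.399  0.102] [ 0.884 -0.186  0.176]
```

View pics/crop.png

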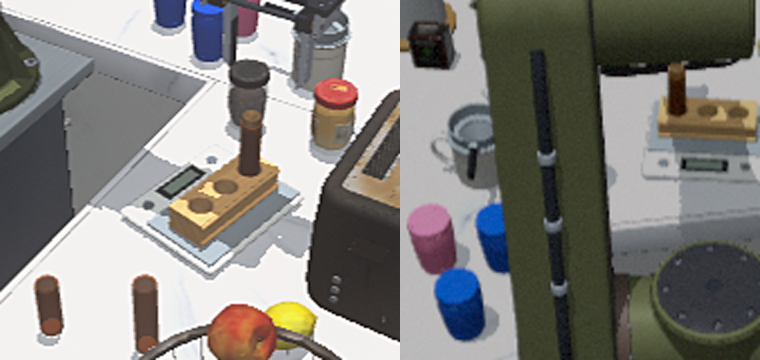

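```bash
python3 -m creep '[{"dx":-40,"dy":1},{"dx":-40,"dy":1},{"dx":-40,"dy":1},{"dx":-40,"dy":1},{"dx":-40,"dy":1},{"dx":-40,"dy":1},{"dx":-40,"dy":1},{"dx":-25,"dy":3,"roll":6},{"roll":7},{}]' 20
python3 - <<'E'
from h import *
s=sense(); im=wrist(); save("w1.png",im["frame"]); W=cloud(im); print(s["eef_pos"], s["time"])
np.save("w1.npy",W); H=W[...,2]
for nm,c,h in (("tall",(.5615,-.3145),.11),("short",(.447,-.3495),.08)):
    d=np.hypot(W[...,0]-c[0],W[...,1]-c[1])
    m=(abs(H-h)<.004)&(d<.03); P=W[m]
    if len(P)>10:
        cc,r=cv2.minEnclosingCircle((P[:,:2]*1000).astype(np.float32)); print(nm,len(P),cc,r,np.median(P[:,2]))
    m=(d>.025)&(d<.13)&(H>.015)
    ang=np.degrees(np.arctan2(W[...,1]-c[1],W[...,0]-c[0]))
    for k in range(-180,180,20):
        mm=m&(ang>=k)&(ang<k+20)
        if mm.sum()>5: print(nm,k,mm.sum(),"dmin",d[mm].min().round(3),"zmax",H[mm].max().round(3))
E
```

```text
[ 5.49989407e-01 -3.19304902e-06  4.04630265e-01] 2.0
tall 20 951 dmin 0.088 zmax 0.046invalid input at $[0]: expected keys dx, dy, dz, roll, jaw
```

View pics/w1.png

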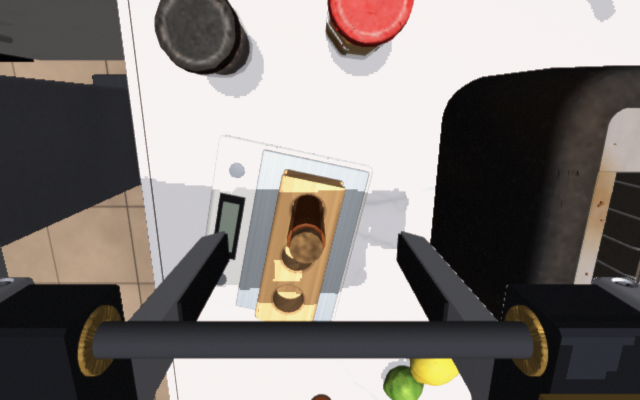

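```bash
python3 -m creep '[{"dx":-40,"dy":1,"dz":0,"roll":0,"jaw":1},{"dx":-40,"dy":1,"dz":0,"roll":0,"jaw":1},{"dx":-40,"dy":1,"dz":0,"roll":0,"jaw":1},{"dx":-40,"dy":1,"dz":0,"roll":0,"jaw":1},{"dx":-40,"dy":1,"dz":0,"roll":0,"jaw":1},{"dx":-40,"dy":1,"dz":0,"roll":0,"jaw":1},{"dx":-40,"dy":2,"dz":0,"roll":0,"jaw":1},{"dx":-35,"dy":3,"dz":0,"roll":6,"jaw":1},{"dx":0,"dy":0,"dz":0,"roll":7,"jaw":1},{"dx":0,"dy":0,"dz":0,"roll":0,"jaw":1}]' 20
python3 - <<'E'
from h import *
W=np.load("w1.npy"); H=W[...,2]
m=(abs(H-.06)<.004)&(abs(W[...,0]-.53)<.1)&(abs(W[...,1]+.07)<.12); print("stand w1",m.sum(),cv2.minAreaRect((W[m][:,:2]*1000).astype(np.float32)))
s=sense(); im=wrist(); save("w2.png",im["frame"]); W=cloud(im); print(s["eef_pos"], s["time"])
np.save("w2.npy",W); H=W[...,2]
for nm,c,h in (("tall",(.5615,-.3145),.11),("short",(.447,-.3495),.08)):
    d=np.hypot(W[...,0]-c[0],W[...,1]-c[1])
    m=(abs(H-h)<.004)&(d<.03); P=W[m]
    if len(P)>10:
        cc,r=cv2.minEnclosingCircle((P[:,:2]*1000).astype(np.float32)); print(nm,len(P),cc,r,np.median(P[:,2]))
    m=(d>.025)&(d<.13)&(H>.015)
    ang=np.degrees(np.arctan2(W[...,1]-c[1],W[...,0]-c[0]))
    for k in range(-180,180,20):
        mm=m&(ang>=k)&(ang<k+20)
        if mm.sum()>5: print(nm,k,mm.sum(),"dmin",d[mm].min().round(3),"zmax",H[mm].max().round(3))
E
```

```text
time: 3.05
eef_pos: [0.5608, -0.3158, 0.4041]
ee_rot: [[0.228, 0.974, -0.001], [0.974, -0.228, 0.0], [0.0, -0.001, -1.0]]
contact_force: [0.4, -0.3, 0.5]
gripper_width: 0.0939
grip_force: 0.0
stand w1 5800 ((533.7316284179688, -72.80127716064453), (160.3584747314453, 63.755340576171875), 77.74015808105469)
[ 0.56083161 -0.31584836  0.40410414] 3.05
tall 412 (561.0057983398438, -313.65216064453125) 14.896285057067871 0.10993155931760779
tall -180 474 dmin 0.05 zmax 0.299
tall -160 43 dmin 0.107 zmax 0.046
tall -80 288 dmin 0.104 zmax 0.118
tall -60 272 dmin 0.091 zmax 0.119
tall -40 1887 dmin 0.046 zmax 0.306
tall -20 9867 dmin 0.046 zmax 0.326
tall 0 16641 dmin 0.035 zmax 0.329
tall 20 4694 dmin 0.025 zmax 0.327
tall 40 1463 dmin 0.025 zmax 0.322
tall 60 678 dmin 0.025 zmax 0.322
tall 80 843 dmin 0.025 zmax 0.322
tall 100 1905 dmin 0.025 zmax 0.322
tall 120 9649 dmin 0.026 zmax 0.328
tall 140 10871 dmin 0.04 zmax 0.328
tall 160 3486 dmin 0.047 zmax 0.317
short 37 (439.122802734375, -339.74407958984375) 7.54015588760376 0.08023059879655098
short 0 755 dmin 0.105 zmax 0.112
short 20 12135 dmin 0.072 zmax 0.323
short 40 15360 dmin 0.08 zmax 0.328
short 60 98 dmin 0.094 zmax 0.31
```

View pics/w2.png

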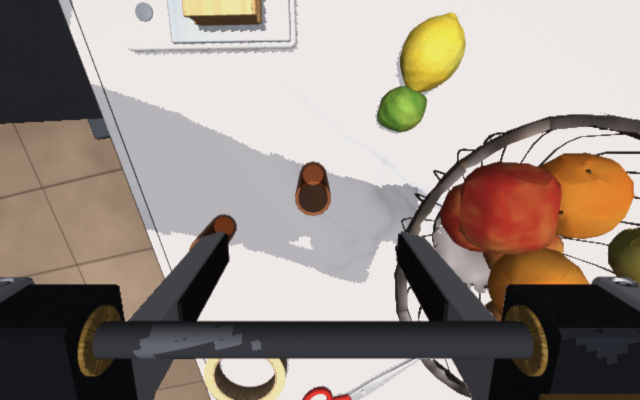

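```bash
python3 -m creep '[{"dx":2,"dy":0,"dz":35,"roll":0,"jaw":1},{"dx":0,"dy":0,"dz":40,"roll":0,"jaw":1},{"dx":0,"dy":0,"dz":35,"roll":0,"jaw":1},{"dx":0,"dy":0,"dz":20,"roll":0,"jaw":1},{"dx":0,"dy":0,"dz":9,"roll":0,"jaw":1},{"dx":0,"dy":0,"dz":0,"roll":0,"jaw":-1},{"dx":0,"dy":0,"dz":0,"roll":0,"jaw":-1},{"dx":0,"dy":0,"dz":0,"roll":0,"jaw":-1},{"dx":0,"dy":0,"dz":0,"roll":0,"jaw":-1},{"dx":0,"dy":0,"dz":0,"roll":0,"jaw":-1},{"dx":0,"dy":0,"dz":0,"roll":0,"jaw":-1}]' 15
```

```text
time: 4.2
eef_pos: [0.5614, -0.3131, 0.266]
ee_rot: [[0.225, 0.974, 0.0], [0.974, -0.225, -0.0], [-0.0, 0.0, -1.0]]
contact_force: [0.1, -0.2, 0.0]
gripper_width: 0.0495
grip_force: 0.0
```

```bash
python3 -m creep '[{"dx":0,"dy":0,"dz":0,"roll":0,"jaw":-1},{"dx":0,"dy":0,"dz":0,"roll":0,"jaw":-1},{"dx":0,"dy":0,"dz":0,"roll":0,"jaw":-1},{"dx":0,"dy":0,"dz":0,"roll":0,"jaw":-1},{"dx":0,"dy":0,"dz":0,"roll":0,"jaw":-1}]'
```

```text
time: 4.7
eef_pos: [0.5615, -0.313, 0.2657]
ee_rot: [[0.225, 0.974, 0.0], [0.974, -0.225, 0.0], [0.0, 0.0, -1.0]]
contact_force: [-0.4, -0.1, -0.1]
gripper_width: 0.0301
grip_force: 15.0
```

```bash
python3 -m creep '[{"dx":0,"dy":0,"dz":-15,"roll":0,"jaw":-1},{"dx":0,"dy":0,"dz":-30,"roll":0,"jaw":-1},{"dx":15,"dy":-10,"dz":-35,"roll":0,"jaw":-1},{"dx":30,"dy":-20,"dz":-25,"roll":0,"jaw":-1},{"dx":30,"dy":-20,"dz":-10,"roll":0,"jaw":-1},{"dx":28,"dy":-20,"dz":0,"roll":0,"jaw":-1},{"dx":15,"dy":-10,"dz":0,"roll":0,"jaw":-1},{"dx":0,"dy":0,"dz":0,"roll":0,"jaw":-1},{"dx":0,"dy":0,"dz":0,"roll":0,"jaw":-1}]'
cat >> h.py <<'E'
def holes(W,frame,guess):
    from scipy.spatial import cKDTree
    H=W[...,2]; out=[]
    for g in guess:
        d=np.hypot(W[...,0]-g[0],W[...,1]-g[1])
        m=(abs(H-.06)<.004)&(d<.026); P=W[m][:,:2]
        # largest empty circle: grid search maximising distance to nearest top-surface point
        t=cKDTree(P); G=np.stack(np.meshgrid(np.arange(-12,12.1,.5),np.arange(-12,12.1,.5)),-1).reshape(-1,2)/1000+g
        D,_=t.query(G); k=D>D.max()-.0004; out.append((G[k].mean(0),D.max(),len(P)))
    return out
E
python3 - <<'E'
from h import *
s=sense(); im=wrist(); save("w3.png",im["frame"]); W=cloud(im); print(s["eef_pos"]); np.save("w3.npy",W)
H=W[...,2]
for c,r,n in holes(W,im["frame"],[np.array([.5335,-.0733]),np.array([.523,-.122])]): print(c.round(4),r.round(4),n)
m=(abs(H-.06)<.0025)&(abs(W[...,0]-.53)<.1)&(abs(W[...,1]+.07)<.12); print(m.sum(),cv2.minAreaRect((W[m][:,:2]*1000).astype(np.float32)))
E
```

```text
time: 5.6
eef_pos: [0.5102, -0.1802, 0.3816]
ee_rot: [[0.224, 0.974, 0.001], [0.974, -0.224, -0.001], [-0.0, 0.001, -1.0]]
contact_force: [-0.1, 0.2, -0.3]
gripper_width: 0.0299
grip_force: 15.0
[ 0.51015868 -0.18024592  0.38162976]
[ 0.534 -0.073] 0.0161 2086
[ 0.5235 -0.1217] 0.0161 1815
8873 ((530.4225463867188, -89.63359832763672), (126.02635955810547, 63.1947021484375), 77.73969268798828)
```

View pics/w3.png

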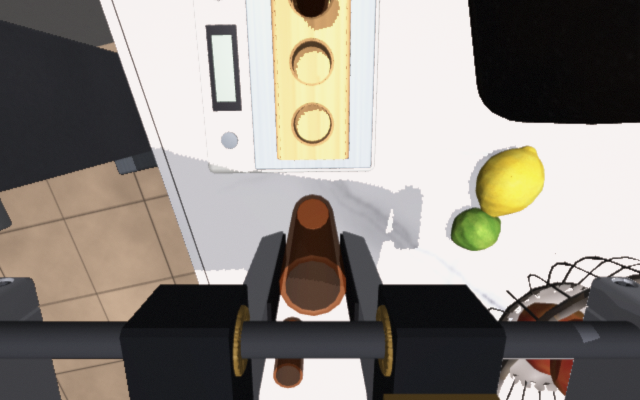

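```bash
python3 - <<'E'
from h import *
W=np.load("w3.npy"); H=W[...,2]; t=np.array([.5102,-.1802])
d=np.hypot(W[...,0]-t[0],W[...,1]-t[1])
u=np.zeros_like(d,bool); u[180:320,278:348]=1
m=u&(d<.022)&(H>.09); P=W[m]; print(np.percentile(P[:,2],[0,5,50,95,100]).round(4))
from scipy.optimize import least_squares
z1=.3816-.18+.025
R=W[u&(abs(H-z1)<.004)&(d<.022)]
print("rim",len(R),cv2.minEnclosingCircle((R[:,:2]*1000).astype(np.float32)))
for lo,hi in ((.12,.15),(.15,.18),(.18,.22)):
    S=W[u&(H>lo)&(H<hi)&(d<.022)]
    if len(S)>20:
        s=least_squares(lambda c:np.hypot(*(S[:,:2]-c).T)-.015,t,loss="soft_l1",f_scale=.001); print(lo,len(S),s.x.round(4),np.abs(s.fun).mean().round(4))
v=np.array([.534,-.073])-t; print("to mid tool dx,dy",v@[.224,.974],v@[.974,-.224])
E
```

```text
[0.1191 0.1437 0.2082 0.2266 0.23  ]
rim 1656 ((509.927490234375, -180.70773315429688), 17.10365104675293)
0.12 440 [ 0.5098 -0.1815] 0.0002
0.15 698 [ 0.5098 -0.1814] 0.0004
0.18 3607 [ 0.5104 -0.1788] 0.0017
to mid tool dx,dy 0.10974400000000001 -0.0008315999999999607
```

```bash
python3 -m creep '[{"dx":15,"dy":0,"dz":0,"roll":0,"jaw":-1},{"dx":30,"dy":0,"dz":0,"roll":0,"jaw":-1},{"dx":35,"dy":0,"dz":0,"roll":0,"jaw":-1},{"dx":21,"dy":-0.7,"dz":0,"roll":0,"jaw":-1},{"dx":10,"dy":0,"dz":10,"roll":0,"jaw":-1},{"dx":0,"dy":0,"dz":20,"roll":0,"jaw":-1},{"dx":0,"dy":0,"dz":18,"roll":0,"jaw":-1},{"dx":0,"dy":0,"dz":5,"roll":0,"jaw":-1},{"dx":0,"dy":0,"dz":3,"roll":0,"jaw":-1},{"dx":0,"dy":0,"dz":3,"roll":0,"jaw":-1},{"dx":0,"dy":0,"dz":0,"roll":0,"jaw":-1}]'
```

```text
time: 6.75
eef_pos: [0.5344, -0.072, 0.3219]
ee_rot: [[0.225, 0.974, 0.0], [0.974, -0.225, -0.0], [0.0, 0.0, -1.0]]
contact_force: [-0.1, -0.0, -0.0]
gripper_width: 0.0302
grip_force: 15.0
```

```bash
python3 -m creep '[{"dx":0,"dy":0,"dz":3,"roll":0,"jaw":-1},{"dx":0,"dy":0,"dz":3,"roll":0,"jaw":-1},{"dx":0,"dy":0,"dz":4,"roll":0,"jaw":-1},{"dx":0,"dy":0,"dz":4,"roll":0,"jaw":-1},{"dx":0,"dy":0,"dz":0,"roll":0,"jaw":-1}]'
```

```text
time: 7.25
eef_pos: [0.5342, -0.0718, 0.307]
ee_rot: [[0.225, 0.974, -0.001], [0.974, -0.225, 0.0], [-0.0, -0.001, -1.0]]
contact_force: [0.6, -0.0, -1.0]
gripper_width: 0.0299
grip_force: 15.0
```

```bash
python3 -m creep '[{"dx":0,"dy":0,"dz":4,"roll":0,"jaw":-1},{"dx":0,"dy":0,"dz":4,"roll":0,"jaw":-1},{"dx":0,"dy":0,"dz":2,"roll":0,"jaw":-1},{"dx":0,"dy":0,"dz":1,"roll":0,"jaw":-1},{"dx":0,"dy":0,"dz":0,"roll":0,"jaw":-1}]'
```

```text
time: 7.75
eef_pos: [0.5343, -0.0718, 0.2965]
ee_rot: [[0.225, 0.974, -0.0], [0.974, -0.225, 0.0], [0.0, -0.0, -1.0]]
contact_force: [0.5, -0.1, -0.8]
gripper_width: 0.0301
grip_force: 15.0
```

```bash
python3 -m creep '[{"dx":0,"dy":0,"dz":0.8,"roll":0,"jaw":-1},{"dx":0,"dy":0,"dz":0.5,"roll":0,"jaw":-1},{"dx":0,"dy":0,"dz":0.3,"roll":0,"jaw":-1},{"dx":0,"dy":0,"dz":0,"roll":0,"jaw":-1}]'
```

```text
time: 8.15
eef_pos: [0.5344, -0.0718, 0.2956]
ee_rot: [[0.225, 0.974, 0.001], [0.974, -0.225, -0.0], [-0.0, 0.001, -1.0]]
contact_force: [-1.8, -0.1, 4.8]
gripper_width: 0.0298
grip_force: 15.0
```

```bash
python3 -m creep '[{"dx":0,"dy":0,"dz":0,"roll":0,"jaw":0.4},{"dx":0,"dy":0,"dz":0,"roll":0,"jaw":0.4},{"dx":0,"dy":0,"dz":0,"roll":0,"jaw":0.4},{"dx":0,"dy":0,"dz":0,"roll":0,"jaw":0.4},{"dx":0,"dy":0,"dz":-10,"roll":0,"jaw":0.4},{"dx":0,"dy":0,"dz":-25,"roll":0,"jaw":0.4},{"dx":0,"dy":0,"dz":-35,"roll":0,"jaw":0.4},{"dx":-15,"dy":0,"dz":-10,"roll":0,"jaw":0.4},{"dx":-30,"dy":-4,"dz":0,"roll":0,"jaw":0.4},{"dx":-45,"dy":-4,"dz":0,"roll":0,"jaw":1},{"dx":-45,"dy":-4,"dz":0,"roll":0,"jaw":1},{"dx":-45,"dy":-4,"dz":0,"roll":0,"jaw":1}]'
python3 -m creep '[{"dx":-40,"dy":-4,"dz":0,"roll":0,"jaw":1},{"dx":-20,"dy":-2,"dz":0,"roll":0,"jaw":1},{"dx":0,"dy":0,"dz":0,"roll":0,"jaw":1}]'
python3 - <<'E'
from h import *
s=sense(); im=wrist(); save("w4.png",im["frame"]); W=cloud(im); H=W[...,2]; print(s["eef_pos"]); np.save("w4.npy",W)
d=np.hypot(W[...,0]-.4475,W[...,1]+.3495)
R=W[(abs(H-.08)<.004)&(d<.03)]; print(len(R),cv2.minEnclosingCircle((R[:,:2]*1000).astype(np.float32)))
from scipy.optimize import least_squares
S=W[(H>.02)&(H<.074)&(d<.03)]; q=least_squares(lambda c:np.hypot(*(S[:,:2]-c).T)-.015,[.4475,-.352],loss="soft_l1",f_scale=.001);print(len(S),q.x,np.abs(q.fun).mean())
E
```

```text
time: 9.35
eef_pos: [0.4771, -0.2454, 0.3753]
ee_rot: [[0.225, 0.974, 0.0], [0.974, -0.225, -0.0], [-0.0, 0.0, -1.0]]
contact_force: [0.3, 0.2, 0.5]
gripper_width: 0.0868
grip_force: 0.0
time: 9.65
eef_pos: [0.4577, -0.303, 0.3749]
ee_rot: [[0.228, 0.974, -0.0], [0.974, -0.228, -0.0], [-0.0, -0.0, -1.0]]
contact_force: [0.3, 1.0, -0.3]
gripper_width: 0.0939
grip_force: 0.0
[ 0.45765834 -0.30300812  0.37494574]
408 ((446.0148010253906, -349.8538513183594), 15.067173957824707)
1016 [ 0.44633217 -0.34869237] 0.0016474762007095956
```

```bash
python3 -m creep '[{"dx":-20,"dy":0,"dz":0,"roll":0,"jaw":1},{"dx":-28,"dy":-0.5,"dz":20,"roll":0,"jaw":1},{"dx":0,"dy":0,"dz":40,"roll":0,"jaw":1},{"dx":0,"dy":0,"dz":40,"roll":0,"jaw":0.6},{"dx":0,"dy":0,"dz":25,"roll":0,"jaw":0.4},{"dx":0,"dy":0,"dz":10,"roll":0,"jaw":0.2},{"dx":0,"dy":0,"dz":0,"roll":0,"jaw":-1},{"dx":0,"dy":0,"dz":0,"roll":0,"jaw":-1},{"dx":0,"dy":0,"dz":0,"roll":0,"jaw":-1},{"dx":0,"dy":0,"dz":0,"roll":0,"jaw":-1},{"dx":0,"dy":0,"dz":0,"roll":0,"jaw":-1},{"dx":0,"dy":0,"dz":0,"roll":0,"jaw":-1}]' 15
python3 -m creep '[{"dx":0,"dy":0,"dz":0,"roll":0,"jaw":-1},{"dx":0,"dy":0,"dz":0,"roll":0,"jaw":-1}]'
```

```text
time: 10.9
eef_pos: [0.4477, -0.3474, 0.2406]
ee_rot: [[0.225, 0.974, 0.001], [0.974, -0.225, -0.001], [-0.0, 0.001, -1.0]]
contact_force: [-0.0, 1.0, 3.2]
gripper_width: 0.0295
grip_force: 15.0
time: 11.1
eef_pos: [0.4477, -0.3474, 0.2406]
ee_rot: [[0.225, 0.974, 0.001], [0.974, -0.225, -0.001], [-0.0, 0.001, -1.0]]
contact_force: [0.1, 0.9, 6.6]
gripper_width: 0.03
grip_force: 15.0
```

```bash
python3 -m creep '[{"dx":0,"dy":0,"dz":-10,"roll":0,"jaw":-1},{"dx":0,"dy":0,"dz":-30,"roll":0,"jaw":-1},{"dx":10,"dy":3,"dz":-40,"roll":0,"jaw":-1},{"dx":35,"dy":5,"dz":-35,"roll":0,"jaw":-1},{"dx":40,"dy":5,"dz":-20,"roll":0,"jaw":-1},{"dx":30,"dy":5,"dz":0,"roll":0,"jaw":-1},{"dx":16,"dy":5,"dz":0,"roll":0,"jaw":-1},{"dx":0,"dy":0,"dz":0,"roll":0,"jaw":-1},{"dx":0,"dy":0,"dz":0,"roll":0,"jaw":-1}]'
python3 - <<'E'
from h import *
from scipy.optimize import least_squares
s=sense(); im=wrist(); save("w5.png",im["frame"]); W=cloud(im); np.save("w5.npy",W); H=W[...,2]
t=s["eef_pos"][:2]; zt=s["eef_pos"][2]-.2406; X=np.array(s["ee_rot"])[:2,0]; Y=np.array(s["ee_rot"])[:2,1]
for c,r,n in holes(W,im["frame"],[np.array([.534,-.073]),np.array([.5235,-.1217])]): print(c.round(4),r.round(4),n)
v,u=np.mgrid[:400,:640]; d=np.hypot(W[...,0]-t[0],W[...,1]-t[1])
k=(u>278)&(u<348)&(d<.022)
for lo,hi in ((.005,.03),(.02,.045),(.03,.058)):
    S=W[k&(H>zt+lo)&(H<zt+hi)]
    if len(S)>20:
        q=least_squares(lambda c:np.hypot(*(S[:,:2]-c).T)-.015,t,loss="soft_l1",f_scale=.001); o=q.x-t
        e=c-q.x
        print(lo,len(S),np.abs(q.fun).mean().round(4),"tube in tool",(o@X).round(4),(o@Y).round(4),"move",(e@X).round(4),(e@Y).round(4))
R=W[k&(abs(H-zt-.08)<.004)];print(cv2.minEnclosingCircle((R[:,:2]*1000).astype(np.float32)),s["eef_pos"],s["time"])
# tall tube in hole
d=np.hypot(W[...,0]-.534,W[...,1]+.073); R=W[(d<.02)&(H>.125)&(H<.16)]; print("tall top",len(R), np.percentile(R[:,2],[10,50,90]) if len(R) else 0, cv2.minEnclosingCircle((R[:,:2]*1000).astype(np.float32)) if len(R) else 0)
E
```

```text
time: 12.0
eef_pos: [0.4994, -0.225, 0.3752]
ee_rot: [[0.224, 0.974, -0.0], [0.974, -0.224, -0.0], [-0.0, -0.0, -1.0]]
contact_force: [0.7, -0.2, -0.2]
gripper_width: 0.0299
grip_force: 15.0
[ 0.5365 -0.061 ] 0.0213 1155
[ 0.5235 -0.122 ] 0.0161 2156
0.005 523 0.0002 tube in tool -0.0032 -0.0006 move 0.109 0.001
0.02 937 0.0014 tube in tool -0.0025 -0.0005 move 0.1083 0.0009
0.03 1797 0.0018 tube in tool -0.0009 -0.0002 move 0.1067 0.0006
((499.19091796875, -225.43948364257812), 17.283960342407227) [ 0.49935105 -0.2249884   0.37522049] 12.0
tall top 0 0 0
```

View pics/w5.png

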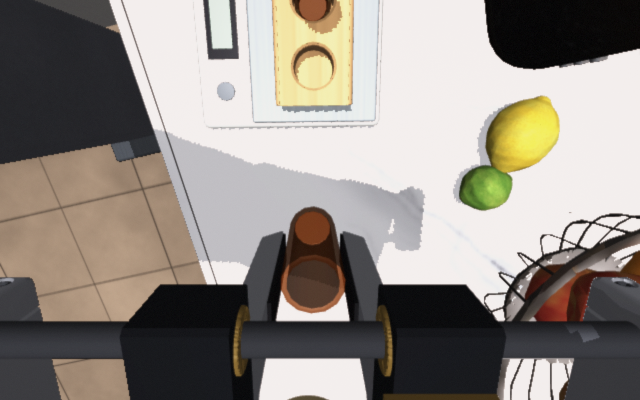

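```bash
python3 -m creep '[{"dx":15,"dy":0,"dz":0,"roll":0,"jaw":-1},{"dx":30,"dy":0,"dz":0,"roll":0,"jaw":-1},{"dx":35,"dy":0,"dz":0,"roll":0,"jaw":-1},{"dx":20,"dy":1,"dz":10,"roll":0,"jaw":-1},{"dx":9,"dy":0,"dz":20,"roll":0,"jaw":-1},{"dx":0,"dy":0,"dz":20,"roll":0,"jaw":-1},{"dx":0,"dy":0,"dz":15,"roll":0,"jaw":-1},{"dx":0,"dy":0,"dz":7,"roll":0,"jaw":-1},{"dx":0,"dy":0,"dz":4,"roll":0,"jaw":-1},{"dx":0,"dy":0,"dz":2,"roll":0,"jaw":-1},{"dx":0,"dy":0,"dz":0,"roll":0,"jaw":-1}]'
```

```text
time: 13.15
eef_pos: [0.525, -0.119, 0.2974]
ee_rot: [[0.225, 0.974, 0.001], [0.974, -0.225, -0.0], [-0.0, 0.001, -1.0]]
contact_force: [-0.8, 0.4, -0.2]
gripper_width: 0.0297
grip_force: 15.0
```

```bash
python3 -m creep '[{"dx":0,"dy":0,"dz":2,"roll":0,"jaw":-1},{"dx":0,"dy":0,"dz":3,"roll":0,"jaw":-1},{"dx":0,"dy":0,"dz":3,"roll":0,"jaw":-1},{"dx":0,"dy":0,"dz":0,"roll":0,"jaw":-1}]'
```

```text
time: 13.55
eef_pos: [0.5249, -0.1189, 0.2886]
ee_rot: [[0.225, 0.974, -0.001], [0.974, -0.225, 0.0], [0.0, -0.001, -1.0]]
contact_force: [-0.7, -0.0, -0.7]
gripper_width: 0.0298
grip_force: 15.0
```

```bash
python3 -m creep '[{"dx":0,"dy":0,"dz":4,"roll":0,"jaw":-1},{"dx":0,"dy":0,"dz":4,"roll":0,"jaw":-1},{"dx":0,"dy":0,"dz":4,"roll":0,"jaw":-1},{"dx":0,"dy":0,"dz":3,"roll":0,"jaw":-1},{"dx":0,"dy":0,"dz":1,"roll":0,"jaw":-1},{"dx":0,"dy":0,"dz":0,"roll":0,"jaw":-1}]'
```

```text
time: 14.15
eef_pos: [0.525, -0.1189, 0.2729]
ee_rot: [[0.225, 0.974, -0.0], [0.974, -0.225, 0.0], [0.0, -0.0, -1.0]]
contact_force: [-0.0, -0.4, -0.7]
gripper_width: 0.0295
grip_force: 15.0
```

```bash
python3 -m creep '[{"dx":0,"dy":0,"dz":1,"roll":0,"jaw":-1},{"dx":0,"dy":0,"dz":0.7,"roll":0,"jaw":-1},{"dx":0,"dy":0,"dz":0.5,"roll":0,"jaw":-1},{"dx":0,"dy":0,"dz":0,"roll":0,"jaw":-1}]'
```

```text
time: 14.55
eef_pos: [0.525, -0.1189, 0.2708]
ee_rot: [[0.225, 0.974, -0.0], [0.974, -0.225, -0.0], [-0.0, -0.0, -1.0]]
contact_force: [-0.2, 0.5, -1.2]
gripper_width: 0.0297
grip_force: 15.0
```

```bash
python3 -m creep '[{"dx":0,"dy":0,"dz":0.6,"roll":0,"jaw":-1},{"dx":0,"dy":0,"dz":0.4,"roll":0,"jaw":-1},{"dx":0,"dy":0,"dz":0,"roll":0,"jaw":-1}]'
```

```text
time: 14.85
eef_pos: [0.525, -0.1189, 0.2705]
ee_rot: [[0.225, 0.974, 0.001], [0.974, -0.225, -0.0], [-0.0, 0.001, -1.0]]
contact_force: [-2.1, 0.7, 7.4]
gripper_width: 0.0302
grip_force: 15.0
```

```bash
python3 -m creep '[{"dx":0,"dy":0,"dz":0,"roll":0,"jaw":0.4},{"dx":0,"dy":0,"dz":0,"roll":0,"jaw":0.4},{"dx":0,"dy":0,"dz":0,"roll":0,"jaw":0.4},{"dx":0,"dy":0,"dz":0,"roll":0,"jaw":0.4},{"dx":0,"dy":0,"dz":-10,"roll":0,"jaw":0.4},{"dx":0,"dy":0,"dz":-30,"roll":0,"jaw":0.4},{"dx":0,"dy":0,"dz":-40,"roll":0,"jaw":0.4},{"dx":0,"dy":0,"dz":-40,"roll":0,"jaw":0.4},{"dx":10,"dy":-10,"dz":-30,"roll":0,"jaw":0.4},{"dx":35,"dy":-18,"dz":0,"roll":0,"jaw":0.4},{"dx":42,"dy":-20,"dz":0,"roll":0,"jaw":0.4},{"dx":42,"dy":-20,"dz":0,"roll":0,"jaw":0.4}]'
python3 -m creep '[{"dx":42,"dy":-20,"dz":0,"roll":0,"jaw":1},{"dx":35,"dy":-18,"dz":0,"roll":0,"jaw":1},{"dx":20,"dy":-10,"dz":0,"roll":0,"jaw":1},{"dx":0,"dy":0,"dz":0,"roll":0,"jaw":1},{"dx":0,"dy":0,"dz":0,"roll":0,"jaw":1}]'
python3 - <<'E'
from h import *
s=sense(); im=wrist(); save("w6.png",im["frame"]); W=cloud(im); np.save("w6.npy",W); H=W[...,2]; print(s["eef_pos"],s["joint_pos"].round(1))
for q in ("funnel","funnel_grip","mug","jar_dark","jar_red"):
    for k in cut_out(im,q)[:2]:
        P=W[k["mask"]]; P=P[np.isfinite(P[:,0])]; vv,uu=np.nonzero(k["mask"]); print(q,round(k["score"],2),len(P),np.percentile(P,2,0).round(3),np.percentile(P,98,0).round(3),"px",uu.mean().round(),vv.mean().round())
E
```

```text
time: 16.05
eef_pos: [0.4869, 0.0233, 0.4208]
ee_rot: [[0.226, 0.974, 0.001], [0.974, -0.226, 0.0], [0.0, 0.001, -1.0]]
contact_force: [0.7, -0.1, -0.7]
gripper_width: 0.0655
grip_force: 0.0
time: 16.55
eef_pos: [0.4627, 0.1273, 0.4204]
ee_rot: [[0.224, 0.975, 0.001], [0.975, -0.224, -0.0], [0.0, 0.001, -1.0]]
contact_force: [0.3, 0.2, -0.2]
gripper_width: 0.0938
grip_force: 0.0
[0.46272584 0.12733524 0.42036252] [11.   7.4 96.8 -0.  75.7 24. ]
funnel 0.72 3025 [0.463 0.253 0.075] [0.536 0.286 0.116] px 316.0 15.0
funnel 0.64 537 [0.468 0.256 0.   ] [0.528 0.279 0.062] px 315.0 40.0
funnel_grip 0.66 3079 [0.463 0.253 0.073] [0.537 0.286 0.116] px 316.0 16.0
mug 0.77 514 [0.468 0.256 0.005] [0.526 0.278 0.06 ] px 313.0 40.0
jar_dark 0.73 7191 [0.289 0.24  0.016] [0.346 0.297 0.102] px 114.0 69.0
jar_dark 0.66 3997 [0.433 0.105 0.067] [0.49  0.162 0.102] px 310.0 184.0
jar_red 0.7 5676 [0.562 0.126 0.015] [0.62  0.183 0.101] px 443.0 128.0
```

View pics/w6.png

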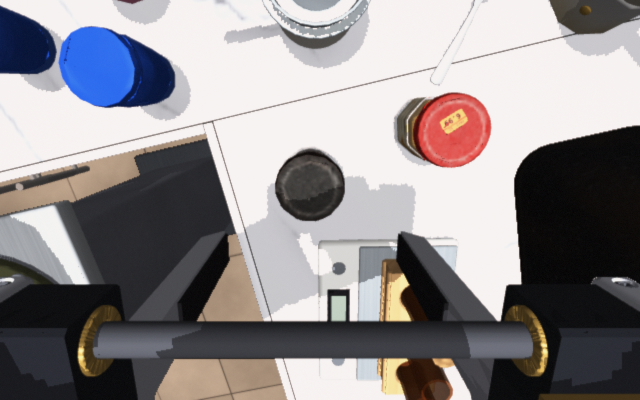

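```bash
python3 -m creep '[{"dx":30,"dy":-8,"dz":0,"roll":0,"jaw":1},{"dx":45,"dy":-11,"dz":0,"roll":0,"jaw":1},{"dx":45,"dy":-11,"dz":0,"roll":0,"jaw":1},{"dx":38,"dy":-7,"dz":0,"roll":4,"jaw":1},{"dx":0,"dy":0,"dz":0,"roll":8,"jaw":1},{"dx":0,"dy":0,"dz":0,"roll":8,"jaw":1},{"dx":0,"dy":0,"dz":0,"roll":8,"jaw":1},{"dx":0,"dy":0,"dz":0,"roll":8,"jaw":1},{"dx":0,"dy":0,"dz":0,"roll":8,"jaw":1},{"dx":0,"dy":0,"dz":0,"roll":8,"jaw":1},{"dx":0,"dy":0,"dz":0,"roll":8,"jaw":1},{"dx":0,"dy":0,"dz":0,"roll":8,"jaw":1}]'
python3 -m creep '[{"dx":0,"dy":0,"dz":0,"roll":8,"jaw":1},{"dx":0,"dy":0,"dz":0,"roll":1,"jaw":1},{"dx":0,"dy":0,"dz":0,"roll":0,"jaw":1}]'
python3 - <<'E'
from h import *
s=sense(); im=wrist(); save("w7.png",im["frame"]); W=cloud(im); np.save("w7.npy",W); H=W[...,2]; print(s["eef_pos"],s["joint_pos"].round(1))
for q in ("funnel","funnel_grip","mug"):
    for k in cut_out(im,q)[:1]:
        P=W[k["mask"]]; P=P[np.isfinite(P[:,0])]; vv,uu=np.nonzero(k["mask"]); print(q,round(k["score"],2),len(P),np.percentile(P,2,0).round(3),np.percentile(P,98,0).round(3),"px",uu.mean().round(),vv.mean().round())
E
```

```text
time: 18.05
eef_pos: [0.4626, 0.2893, 0.4198]
ee_rot: [[0.989, 0.15, -0.0], [0.15, -0.989, -0.0], [-0.0, 0.0, -1.0]]
contact_force: [0.4, 0.0, -0.4]
gripper_width: 0.0942
grip_force: 0.0
time: 18.35
eef_pos: [0.4625, 0.2894, 0.4198]
ee_rot: [[1.0, 0.003, -0.0], [0.003, -1.0, -0.0], [-0.0, 0.0, -1.0]]
contact_force: [-0.6, 0.1, 0.6]
gripper_width: 0.0939
grip_force: 0.0
[0.46247462 0.28944671 0.41978082] [ 28.2  16.   86.7  -0.   77.4 118. ]
funnel 0.9 10150 [0.414 0.258 0.059] [0.548 0.338 0.116] px 300.0 150.0
funnel_grip 0.59 10086 [0.416 0.258 0.061] [0.548 0.338 0.116] px 300.0 150.0
mug 0.95 409 [0.501 0.299 0.007] [0.52  0.372 0.086] px 240.0 132.0
```

View pics/w7.png

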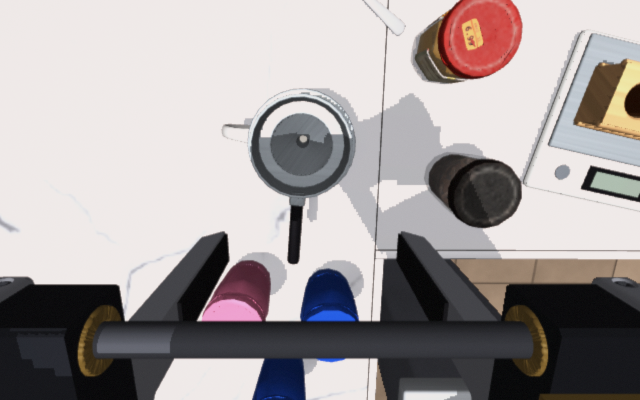

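```bash
python3 - <<'E'
from h import *
from scipy.optimize import least_squares
W=np.load("w7.npy"); H=W[...,2]; f=cv2.imread("pics/w7.png").astype(int)
v,u=np.mgrid[:400,:640]
m=(v>203)&(v<264)&(u>285)&(u<306)&(H>.09)&(H<.125); P=W[m]; print("handle",len(P),"ztop",np.percentile(P[:,2],[10,50,90]).round(4),P.min(0).round(4),P.max(0).round(4))
c=P[:,:2].mean(0); _,S,V=np.linalg.svd(P[:,:2]-c,full_matrices=False); ax=V[0]*np.sign(V[0][0]); print("c",c.round(4),"axis",ax,np.degrees(np.arctan2(ax[1],ax[0])))
w=(P[:,:2]-c)@[-ax[1],ax[0]]; print("halfwidths",np.percentile(w,[2,98]))
# collar/brim ring
m=(v>85)&(v<200)&(u>245)&(u<360)&(H>.088)&(H<.125); R=W[m]; print("z hist",np.histogram(R[:,2],np.arange(.088,.126,.003)))
for lo,hi in ((.110,.122),(.088,.098)):
    Q=R[(R[:,2]>lo)&(R[:,2]<hi)]; cc,r=cv2.minEnclosingCircle((Q[:,:2]*1000).astype(np.float32)); print(lo,len(Q),cc,r)
    q=(np.array(cc)/1000-c); print("  along",q@ax,"off handle line",q@[-ax[1],ax[0]])
g=(H>.085)&(H<.108)&(v>255)&(v<370)
for n,(a,b) in dict(pink=(200,272),blue=(298,360)).items():
    Q=W[g&(u>a)&(u<b)]; print(n,len(Q),np.percentile(Q,1,0).round(3),np.percentile(Q,99,0).round(3))
E
```

```text
handle 725 ztop [0.1086 0.1104 0.1116] [0.3986 0.2959 0.1018] [0.4561 0.312  0.1131]
c [0.4286 0.3044] axis [ 0.99682264 -0.07965311] -4.568626530317888
halfwidths [-0.00522552  0.00533485]
z hist (array([ 280, 2381, 1416,  249,  246,  278,  260,  304,  450,  821,    1,
          0]), array([0.088, 0.091, 0.094, 0.097, 0.1  , 0.103, 0.106, 0.109, 0.112,
       0.115, 0.118, 0.121, 0.124]))
0.11 1474 (503.54254150390625, 298.7262268066406) 44.23845291137695
  along 0.07516114802583972 off handle line 0.00035087957854195134
0.088 4158 (505.144775390625, 298.5297546386719) 47.89219284057617
  along 0.07677394066279877 off handle line 0.0002826545779417691
pink 1450 [0.332 0.339 0.089] [0.358 0.396 0.102]
blue 865 [0.286 0.244 0.089] [0.347 0.298 0.103]
```

```bash
python3 -m creep '[{"dx":-22,"dy":-8,"dz":0,"roll":0,"jaw":0.1},{"dx":-19.7,"dy":-8,"dz":20,"roll":0,"jaw":0.1},{"dx":0,"dy":0,"dz":40,"roll":4.7,"jaw":0.1},{"dx":0,"dy":0,"dz":40,"roll":0,"jaw":0.1},{"dx":0,"dy":0,"dz":20,"roll":0,"jaw":0.1},{"dx":0,"dy":0,"dz":10,"roll":0,"jaw":0.1},{"dx":0,"dy":0,"dz":0,"roll":0,"jaw":0.1},{"dx":0,"dy":0,"dz":0,"roll":0,"jaw":0.1}]' 40
python3 - <<'E'
from h import *
s=sense(); c=np.array([.5045,.2986]); a=np.radians(-4.57); ax=np.array([np.cos(a),np.sin(a)])
e=c-.084*ax-s["eef_pos"][:2]; R=np.array(s["ee_rot"]); print((e@R[:2,0]).round(4),(e@R[:2,1]).round(4),s["eef_pos"][2]-.284,np.degrees(np.arctan2(R[1,0],R[0,0])))
E
```

```text
time: 19.35
eef_pos: [0.4209, 0.3059, 0.291]
ee_rot: [[0.997, -0.082, 0.001], [-0.082, -0.997, 0.001], [0.001, -0.001, -1.0]]
contact_force: [0.1, -0.5, 0.4]
gripper_width: 0.0521
grip_force: 0.0
-0.0001 0.0006 0.006967505239133198 -4.6796567571026975
```

```bash
python3 -m creep '[{"dx":0,"dy":0.5,"dz":7,"roll":0,"jaw":0.1},{"dx":0,"dy":0,"dz":0,"roll":0,"jaw":-1},{"dx":0,"dy":0,"dz":0,"roll":0,"jaw":-1},{"dx":0,"dy":0,"dz":0,"roll":0,"jaw":-1},{"dx":0,"dy":0,"dz":0,"roll":0,"jaw":-1},{"dx":0,"dy":0,"dz":0,"roll":0,"jaw":-1},{"dx":0,"dy":0,"dz":0,"roll":0,"jaw":-1},{"dx":0,"dy":0,"dz":0,"roll":0,"jaw":-1}]' 40
```

```text
time: 20.15
eef_pos: [0.4206, 0.3052, 0.2829]
ee_rot: [[0.997, -0.082, 0.0], [-0.082, -0.997, 0.0], [0.0, -0.0, -1.0]]
contact_force: [0.2, -0.1, 0.6]
gripper_width: 0.0106
grip_force: 40.0
```

```bash
python3 -m creep '[{"dx":0,"dy":0,"dz":-3,"roll":0,"jaw":-1},{"dx":0,"dy":0,"dz":-8,"roll":0,"jaw":-1},{"dx":0,"dy":0,"dz":-15,"roll":0,"jaw":-1},{"dx":0,"dy":0,"dz":-20,"roll":0,"jaw":-1},{"dx":0,"dy":0,"dz":-25,"roll":0,"jaw":-1},{"dx":0,"dy":0,"dz":-30,"roll":0,"jaw":-1},{"dx":0,"dy":0,"dz":-30,"roll":0,"jaw":-1},{"dx":0,"dy":0,"dz":-25,"roll":0,"jaw":-1},{"dx":0,"dy":0,"dz":-15,"roll":0,"jaw":-1},{"dx":0,"dy":0,"dz":-5,"roll":0,"jaw":-1},{"dx":0,"dy":0,"dz":0,"roll":0,"jaw":-1}]'
python3 - <<'E'
from h import *
s=sense(); a=get_image("scene"); b=wrist(); W=cloud(b); np.save("w8.npy",W)
f=np.hstack([cv2.resize(a["frame"][90:250,320:480],(400,400),interpolation=2),cv2.resize(b["frame"],(400,250))[:, :].copy() if 0 else cv2.copyMakeBorder(cv2.resize(b["frame"],(400,250)),0,150,0,0,0)])
save("c8.png",f)
X=np.array(s["ee_rot"])[:2,0]; T=s["eef_pos"]; print(T)
v,u=np.mgrid[:400,:640]; L=(W-T)@np.array(s["ee_rot"])  # tool coords
# collar/brim levelness in tool frame: expected brim top z at 190-? 
m=(L[...,0]>.03)&(L[...,0]<.14)&(abs(L[...,1])<.052)&(L[...,2]>.15)&(L[...,2]<.2)
Q=L[m]; print(len(Q),np.histogram(Q[:,2],12))
np.save("L8.npy",L)
for z0 in np.arange(.160,.196,.004):
    q=Q[abs(Q[:,2]-z0)<.002]
    if len(q)>50: print(z0.round(3),len(q),cv2.minEnclosingCircle((q[:,:2]*1000).astype(np.float32)))
E
```

```text
time: 21.25
eef_pos: [0.4204, 0.3051, 0.4593]
ee_rot: [[0.997, -0.082, 0.001], [-0.082, -0.997, 0.001], [0.001, -0.001, -1.0]]
contact_force: [-0.2, -0.2, -0.7]
gripper_width: 0.0108
grip_force: 40.0
[0.42040052 0.30514848 0.45931636]
25873 (array([ 673, 3073, 1805, 1307, 1203, 1121, 1089, 1059, 9928, 1418, 1607,
       1590]), array([0.16490669, 0.16783113, 0.17075556, 0.17368   , 0.17660444,
       0.17952888, 0.18245331, 0.18537775, 0.18830219, 0.19122663,
       0.19415106, 0.1970755 , 0.19999994]))
0.168 3368 ((84.62638854980469, 0.8248241543769836), 42.95077133178711)
0.172 2368 ((76.85413360595703, 0.34771671891212463), 46.774147033691406)
0.176 1698 ((76.4481430053711, 0.5843620300292969), 46.68011474609375)
0.18 1573 ((84.589111328125, 0.7379574775695801), 39.69839096069336)
0.184 1492 ((84.69650268554688, 0.7986405491828918), 39.091651916503906)
0.188 4696 ((84.6664810180664, 0.7117331027984619), 38.60641098022461)
0.192 7447 ((79.23255157470703, 1.628078818321228), 43.20473861694336)
```

View pics/c8.png

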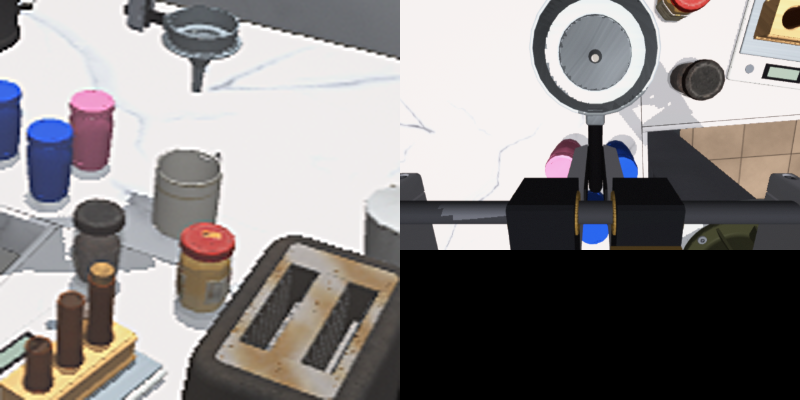

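```bash
python3 - <<'E'
from h import *
L=np.load("L8.npy")
for lo,hi,nm in ((.1875,.1925,"brim"),(.165,.1705,"collar")):
    r=np.hypot(L[...,0]-.0846,L[...,1]-.0008)
    m=(L[...,2]>lo)&(L[...,2]<hi)&(r<.05)&(r>(.02 if nm=="brim" else .038)); Q=L[m]
    if nm=="brim": print(np.histogram(r[m],8))
    A=np.c_[Q[:,:2]-[.0846,.0008],np.ones(len(Q))]; w=np.ones(len(Q),bool)
    for _ in range(4):
        k=np.linalg.lstsq(A[w],Q[w,2],rcond=None)[0]; w=abs(A@k-Q[:,2])<.001
    print(nm,w.sum(),np.degrees(k[:2]).round(2),k[2].round(4))
X=np.array([.997,-.082]);Y=np.array([-.082,-.997])
T=np.array([.5341,-.0730])-.0846*X-.0008*Y; e=T-[.4204,.3051]; print(T,"dx,dy",e@X,e@Y)
E
```

```text
(array([2147, 2488, 2751, 2916, 1134,    0,    0,    3]), array([0.02644603, 0.02915342, 0.03186082, 0.03456821, 0.0372756 ,
       0.03998299, 0.04269038, 0.04539777, 0.04810517]))
brim 9167 [ 0.37 -0.01] 0.1903
collar 2794 [ 0.41 -0.03] 0.1685
[ 0.4498194 -0.0652652] dx,dy 0.05970108820000004 0.36684171359999995
```

```bash
python3 -m creep '[{"dx":2,"dy":12,"dz":0,"roll":0,"jaw":-1},{"dx":4,"dy":25,"dz":0,"roll":0,"jaw":-1},{"dx":6,"dy":35,"dz":0,"roll":0,"jaw":-1},{"dx":6,"dy":38,"dz":0,"roll":0,"jaw":-1},{"dx":7,"dy":40,"dz":0,"roll":0,"jaw":-1},{"dx":7,"dy":40,"dz":0,"roll":0,"jaw":-1},{"dx":7,"dy":40,"dz":0,"roll":0,"jaw":-1},{"dx":6,"dy":38,"dz":0,"roll":0,"jaw":-1},{"dx":6,"dy":35,"dz":0,"roll":0,"jaw":-1},{"dx":5,"dy":30,"dz":0,"roll":0,"jaw":-1},{"dx":3,"dy":22,"dz":0,"roll":0,"jaw":-1},{"dx":1,"dy":12,"dz":0,"roll":0,"jaw":-1}]'
python3 -m creep '[{"dx":0,"dy":0,"dz":0,"roll":0,"jaw":-1},{"dx":0,"dy":0,"dz":0,"roll":0,"jaw":-1}]'
python3 - <<'E'
from h import *
from scipy.optimize import least_squares
s=sense(); a=get_image("scene"); b=get_image("side"); T=s["eef_pos"]; R=np.array(s["ee_rot"]); ax=T[:2]+.0841*R[:2,0]+.0008*R[:2,1]
e=np.array([.5341,-.0730])-ax; print(T,"yaw",np.degrees(np.arctan2(R[1,0],R[0,0])),"spout est",ax,"dx,dy",e@R[:2,0],e@R[:2,1])
for n,im in (("scene",a),("side",b)):
    W=cloud(im); H=W[...,2]; C=np.array(im["pose"])[:3,3]
    def fit(m,r):
        S=W[m]; 
        if len(S)<8: return len(S)
        m0=np.median(S[:,:2],0); d=m0-C[:2]; d/=np.linalg.norm(d)
        q=least_squares(lambda c:np.hypot(*(S[:,:2]-c).T)-r,m0+.8*r*d,loss="soft_l1",f_scale=.001); return len(S),q.x.round(4),np.abs(q.fun).mean().round(4)
    d=np.hypot(W[...,0]-.534,W[...,1]+.073); de=np.hypot(W[...,0]-.5235,W[...,1]+.122)
    print(n,"tall",fit((d<.019)&(H>.07)&(H<.136),.015),"top",np.nanpercentile(H[(d<.017)&(H>.07)&(H<.17)],98) if ((d<.017)&(H>.07)&(H<.17)).any() else 0)
    print(n,"short",fit((de<.019)&(H>.065)&(H<.106),.015),"top",H[(de<.017)&(H>.065)&(H<.15)].max(initial=0))
    da=np.hypot(W[...,0]-ax[0],W[...,1]-ax[1]); m=(da<.016)&(H>.18)&(H<.235)
    print(n,"spout",fit(m,.007),"min z",H[m].min(initial=9))
save("c9.png",np.hstack([cv2.resize(a["frame"][130:290,290:450],(400,400),interpolation=2),cv2.resize(b["frame"][80:240,240:400],(400,400),interpolation=2)]))
E
```

```text
time: 22.55
eef_pos: [0.4499, -0.0674, 0.4582]
ee_rot: [[0.996, -0.084, -0.001], [-0.084, -0.996, 0.0], [-0.001, 0.0, -1.0]]
contact_force: [0.1, 0.9, -0.9]
gripper_width: 0.0107
grip_force: 40.0
time: 22.75
eef_pos: [0.4501, -0.0651, 0.4587]
ee_rot: [[0.997, -0.082, -0.0], [-0.082, -0.997, 0.0], [-0.0, -0.0, -1.0]]
contact_force: [-0.2, -0.4, -0.3]
gripper_width: 0.0104
grip_force: 40.0
[ 0.45013585 -0.06512044  0.45865993] yaw -4.708105231121478 spout est [ 0.53388641 -0.07282062] dx,dy 0.00022758936707439474 0.00016124258751806008
scene tall (249, array([ 0.5333, -0.0731]), np.float64(0.0015)) top 0.14137172167310458
scene short (178, array([ 0.5232, -0.1224]), np.float64(0.0013)) top 0.11313980181404659
scene spout (61, array([ 0.5334, -0.0728]), np.float64(0.0012)) min z 0.1988590193776758
side tall 0 top 0
side short 0 top 0.0
side spout 0 min z 9.0
```

```bash
python3 -m creep '[{"dx":0,"dy":0.2,"dz":8,"roll":0,"jaw":-1},{"dx":0,"dy":0,"dz":12,"roll":0,"jaw":-1},{"dx":0,"dy":0,"dz":12,"roll":0,"jaw":-1},{"dx":0,"dy":0,"dz":8,"roll":0,"jaw":-1},{"dx":0,"dy":0,"dz":5,"roll":0,"jaw":-1},{"dx":0,"dy":0,"dz":3,"roll":0,"jaw":-1},{"dx":0,"dy":0,"dz":0,"roll":0,"jaw":-1},{"dx":0,"dy":0,"dz":0,"roll":0,"jaw":-1},{"dx":0,"dy":0,"dz":0,"roll":0,"jaw":-1}]'
python3 - <<'E'
from h import *
s=sense(); a=get_image("scene"); W=cloud(a); H=W[...,2]; print(s["eef_pos"], np.array(s["ee_rot"]).round(4)[2],s["dq"].round(2))
d=np.hypot(W[...,0]-.534,W[...,1]+.073)
m=(d<.02)&(H>.12)&(H<.2); print(np.histogram(H[m],np.arange(.12,.2,.004)))
b=wrist(); W=cloud(b); L=(W-s["eef_pos"])@np.array(s["ee_rot"])
r=np.hypot(L[...,0]-.0846,L[...,1]-.0008); m=(L[...,2]>.165)&(L[...,2]<.1715)&(r<.046)&(r>.038); Q=L[m]; print(np.degrees(np.linalg.lstsq(np.c_[Q[:,:2],np.ones(len(Q))],Q[:,2],rcond=None)[0][:2]),cv2.minEnclosingCircle((Q[:,:2]*1000).astype(np.float32)))
save("c10.png",cv2.resize(a["frame"][130:290,290:450],(560,560),interpolation=2))
E
```

```text
time: 23.75
eef_pos: [0.4503, -0.0657, 0.4112]
ee_rot: [[0.997, -0.082, 0.001], [-0.082, -0.997, -0.0], [0.001, 0.0, -1.0]]
contact_force: [0.5, -0.6, -1.7]
gripper_width: 0.0107
grip_force: 40.0
[ 0.45029018 -0.06569668  0.4111876 ] [ 6.e-04  1.e-04 -1.e+00] [ 0.01 -0.01  0.07 -0.06 -0.05 -0.02]
(array([17, 25, 19, 28, 26, 13,  0,  0,  6,  7,  4,  9,  4,  3,  7,  7,  5,
        2,  0,  0]), array([0.12 , 0.124, 0.128, 0.132, 0.136, 0.14 , 0.144, 0.148, 0.152,
       0.156, 0.16 , 0.164, 0.168, 0.172, 0.176, 0.18 , 0.184, 0.188,
       0.192, 0.196, 0.2  ]))
[0.13972313 0.0186955 ] ((82.74849700927734, 0.7471132874488831), 44.10285949707031)
```

View pics/c10.png

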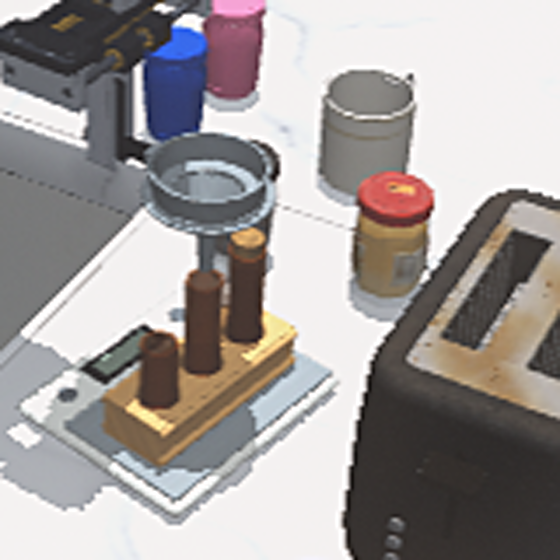

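```bash
python3 -c "
from cell import *
print(finish_job())"
```

```text
the job is handed in; nothing more can be done
None
```

The job is handed in: both tubes are seated to the floor of their holes, and the arm is holding the funnel level (about 0.1–0.4° tilt measured), spout within about 1 mm of the tall tube's centre and 10–11 mm above its mouth; nothing else was moved on purpose, and the clock read about 24 s.

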